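# Close up the plate cassette

### The job

The cassette on the bench has just been loaded with four white acrylic plates that lie staggered. While its clear lid is still propped open, slide the steel bar up against the plates until the whole stack is squared up between the bar and the far fence, and press it tight there with about 20 N for half a second - never over 40 N, the plates are brittle; then swing the lid fully shut, and last swing the clamp arm over and press it fully down across the lid. Leave the other things on the bench where they are.

Things in the scene. Friction and masses are not known exactly. Their poses are not given: they have to be found in the camera images.
- cassette: Flat grey metal base fixed to the bench, 205 mm (x) by 124 mm (y), deck 20 mm high. Origin: on the bench under its middle (base spans x -105..+100 mm). Its x points away from the robot, from bar to hinge; z up. Side guides 22 mm above the deck stand at y = +-43..53 mm, x -100..+65 mm. An outrigger at the -y side (x -25..+45, y to -108 mm) carries the clamp's fork.
- far_fence (a point): Middle of the foot of the aluminium far fence's inner face, which stops the plates: cassette x = +65, z = 20 mm; the fence stands 26 mm above the deck.
- lid_hinge (a point): Middle of the lid's hinge axis, which runs along the cassette's y at x = +85, z = 54 mm.
- clamp_pivot (a point): Middle of the clamp's pivot axis, which runs along the cassette's x: at x = +10, y = -75, z = 74 mm. The fork about it (40 mm along x) tops out at z = 82 mm.
- bar (a joint): The steel bar that squares the stack: 14 mm thick (x), 82 mm wide (y), from 1 to 26 mm above the deck, on the deck at the robot's side of the plates. It slides along the cassette's x with about 2 N of friction. Value in m: distance back towards the robot from where it just touches a squared stack (0); plates alone stop it there.
- bar_face (a point): Middle of the bar's flat near face (towards the robot, normal -x of the cassette), 13.5 mm above the deck, at cassette x = -49 mm minus the bar's joint value. Push here. The propped lid reaches out above it, so there is no room for an upright gripper; lean the tool back towards the robot.
- lid (a joint): Aluminium-framed clear lid, 162 mm from hinge to free edge, 110 mm wide, 10 mm thick, hinged on the cassette's far side. Value in rad: 0 shut (level, top at z = 59 mm), it starts propped at about 0.56 and stops at 0.62; a stiff hinge holds it where it is left.
- lid_edge (a point): Middle of the top of the lid's front rail (34 mm broad), 139 mm from the hinge axis and 5 mm above the lid's middle plane: the place to press it down. Shut, at cassette x = -54, z = 59 mm.
- clamp (a joint): Dark steel hold-down arm on a fork at the cassette's -y side, 16 mm broad, 12 mm thick, swinging in the cassette's y-z plane. Value in rad: 0 lying level across the lid and pointing to +y, 1.57 upright, about 1.9 at the start (leaning outward, away from the lid); friction holds it anywhere, it takes about 4 N at its end.
- clamp_end (a point): Centre of the 22 mm black ball at the end of the clamp arm, 108 mm from the pivot axis.
- plate0: White acrylic plate, 100 mm (x) x 80 mm (y) x 5 mm, number 1 from the bottom of the stack in the cassette, about 0.05 kg. Origin: centre of its underside; squared up it is at cassette x = +15 mm, z = 20 mm.
- plate1: White acrylic plate, 100 mm (x) x 80 mm (y) x 5 mm, number 2 from the bottom of the stack in the cassette, about 0.05 kg. Origin: centre of its underside; squared up it is at cassette x = +15 mm, z = 25 mm.
- plate2: White acrylic plate, 100 mm (x) x 80 mm (y) x 5 mm, number 3 from the bottom of the stack in the cassette, about 0.05 kg. Origin: centre of its underside; squared up it is at cassette x = +15 mm, z = 30 mm.
- plate3: White acrylic plate, 100 mm (x) x 80 mm (y) x 5 mm, number 4 from the bottom of the stack in the cassette, about 0.05 kg. Origin: centre of its underside; squared up it is at cassette x = +15 mm, z = 35 mm.
- bottle: Amber bottle, 60 mm wide, 130 mm high, a bystander: leave alone. Origin: centre of its underside.
- beaker: Glass beaker, 64 mm wide, 75 mm high, a bystander: leave alone. Origin: centre of its underside.
- driver: Screwdriver lying flat, 150 mm long, a bystander: leave alone. Origin: centre of its underside.
- jar: White jar, 54 mm wide, 60 mm high, a bystander: leave alone. Origin: centre of its underside.
- spare: Spare white acrylic plate lying flat on the bench outside the cassette, 100 x 80 x 5 mm, a bystander: leave alone. Origin: centre of its underside.
- weight: Brass weight, 36 mm wide, 35 mm high, a bystander: leave alone. Origin: centre of its underside.

How it is judged:
By the outcome, as a careful person would: the job done as asked, in the order asked, and still so for the second after the job is handed in, with the robot touching nothing.
It also fails if it takes over 66 s, if anything falls off the work surface, if the arm or the gripper's body presses on something with over 40 N, if the wrist force passes 120 N, or if a joint passes its speed limit or range.

### The arm

A 6-joint arm with a two-finger parallel gripper is mounted at the origin on the work surface. World frame = base frame: x ahead of the robot, y to its left, z up, the work surface at z = 0. Lengths are in mm, angles in rad, forces in N, time in s.
With the tool pointing down it reaches from about 350 to 775 mm from the base axis. Payload 7.3 kg.
Tool frame: the origin (TCP) lies on the centre line of the jaws, within the pads' length; the fingertips stand 14 mm ahead of it and the grasp point (between the pads) lies 5 mm behind it; z points along the fingers, y is the line along which they close (so a half turn about z gives the same grasp; the last joint's range is limited). The gripper opens to 92 mm and grips with 3 to 60 N. Pads are 19 mm wide; open, the fingers measure 130 mm over their backs; the gripper's body (75 mm by 190 mm) begins 47 mm behind the grasp point.
Start: joints at [1.049, 0.342, 1.524, -0, 1.275, -0.146], TCP at [192.67, 488.387, 240.741] pointing down, gripper open.
Joint ranges: [-2.53, 2.53], [-0.77, 2.02], [0.04, 2.7], [-1, 4.14], [0.28, 2.66], [-3.11, 3.11]. Speed limits (rad/s): [2.57, 2.57, 3.14, 3.14, 3.14, 3.14].

### API

Orientations are given as [roll, pitch, yaw] about the fixed x, y, z axes, in that order (R = Rz(yaw) Ry(pitch) Rx(roll)).
In Python, from plant import get_obs, capture, bot, spot_in, trace, pinpoint gives the robot as it stands.
- The arm moves only by the tool play_rows, never from a script. Its argument "rows" is a list of rows, each a list of 2 entries, a list of its own where there are three numbers: the shift along the world's x, y, z in units of 3 cm (1.0 is 3 cm), then the turn, a rotation vector about the world's x, y, z in units of 8 degrees (1.0 is 8 degrees). A call has 1 to 12 rows; each row shifts and turns the commanded pose from where the row before left it; what a row does not reach is not made up. A row lasts 1/8 s, in which the tool goes at most 62.5 mm and 10.7 degrees, less where a joint would pass 70% of its speed; a pose out of reach is approached as far as the arm can. A call with a number of a shift or a turn outside -1 to 1 is refused whole. A call with a gripper value outside its range is refused whole. "hand" is the opening, from -1 (shut) to 1 (fully open), set as the call begins (left out, the last holds). The fingers move at their own pace and stop on an object; the grip force is fixed at half the most. Time passes only in rows, so rows that do not move let the fingers close. It gives the time, the measured TCP pose, the force, the opening and the grip force at its end, in the units of the state.
- get_obs(): the state, without advancing time (a new reading comes with each control period).
- capture(name): name is "scene" or "top" or "wrist"; returns a dict with "frame" (400x640x3 uint8, red, green, blue), "fov_y" (degrees; the focal length in pixels is half the picture's height over the tangent of half this angle, whatever the lens; pixels are square), "cx", "cy" (the principal point, pixels), "dist" ([k1, k2, p1, p2, k3] as OpenCV has them; the pictures are not rectified), "rvec" (rotation vector, rad) and "tvec" (3), from world to camera coordinates, as OpenCV has them; the wrist camera has in their place "hand_eye" (4x4, takes a point from camera to tool coordinates, whose origin is the TCP and whose axes are the flange's). Camera axes: x right, y down, z forward; pixel columns grow to the right and rows downward; lengths in mm; the calibration is good to about 2 mm. A picture is of the moment at which its call begins: read the wrist's pose just before it. There is no depth.
- bot.close_job(): hands the job in; it is judged then, once.
Trained networks look in the newest picture that a camera, given by its name, has taken for a name from the list of things; names that differ only in an ending like _2 or _b are one class to them, and where a whole thing is asked for, a point or a joint stands for the part that bears it (a point fixed in the world has none). Each returns a list of dicts, best first, with "p" (0 to 1); they miss things now and then, are a little off and sometimes report something else, mostly with a low value. They report only what shows in the picture. A call takes as long as a camera call.
- spot_in(query, camera): "at" ([row, column] in pixels, amid what is visible of it).
- trace(query, camera): "mask" (400x640 bool, what is visible of it) and "at" ([row, column] in pixels, amid what is visible of it).
- pinpoint(query, camera): "at" ([row, column] in pixels: a listed point, or the origin of a listed thing).
The state is a dict: "time": time; "joint_positions": joint angles; "dq": joint speeds; "tau": joint torques, N m; "tool_pos": TCP position; "tcp_rot": TCP orientation; "contact_force": force on the tool from outside, world axes, zero at the start; "moment": the same for the moment, N m; "grip_width": finger opening in mm; "finger_force": force on a finger pad.
Only numpy, scipy, OpenCV 4.12 (cv2) and the standard library are available. Lean on these libraries where they do the work, as an engineer would, in place of code of your own. Each camera call takes 0.05 s, during which the arm holds its last target. There are 200 camera calls.

## Working session

There is one attempt and no reset: what is moved stays moved. The work goes in short steps, Python scripts to look and compute and a tool call to move; the robot and the scene stay as the last step left them, time stands still between calls to the robot, and variables do not carry over. Pictures are saved under pics/ and viewed, at most 10 in all, crops included, and the job is handed in when it is done.

Besides the shell and the picture viewer there is one more tool, called by a JSON object that holds its "fn" and its "kwargs". play_rows: Moves the arm, as the interface text tells. Shifts and turns lie within -1 to 1; 1 stands for 3 cm of shift or 8 degrees of turn. Its arguments: {"type":"object","properties":{"rows":{"type":"array"},"hand":{"type":"number"}},"required":["rows"]}

```bash
mkdir -p pics; ls
cat > h.py <<'E'
import numpy as np, cv2
from plant import get_obs, capture, bot, spot_in, trace, pinpoint
from scipy.spatial.transform import Rotation as R
def cam(c):
    f=200/np.tan(np.radians(c['fov_y'])/2)
    return np.array([[f,0,c['cx']],[0,f,c['cy']],[0,0,1.]]),np.array(c['dist'],float)
def ext(c,o=None):
    if 'rvec' in c: return cv2.Rodrigues(np.array(c['rvec'],float))[0],np.array(c['tvec'],float).ravel()
    H=np.array(c['hand_eye']);T=np.eye(4);T[:3,:3]=R.from_euler('xyz',o['tcp_rot']).as_matrix();T[:3,3]=o['tool_pos']
    W=np.linalg.inv(T@H);return W[:3,:3],W[:3,3]
def ray(c,at,o=None):
    K,d=cam(c);r,t=ext(c,o);u=cv2.undistortPoints(np.array([[[at[1],at[0]]]],float),K,d)[0,0]
    return -r.T@t, r.T@np.array([u[0],u[1],1.])
def onz(c,at,z,o=None):
    p,v=ray(c,at,o);return p+v*(z-p[2])/v[2]
def proj(c,P,o=None):
    K,d=cam(c);r,t=ext(c,o);return cv2.projectPoints(np.array(P,float).reshape(-1,3),cv2.Rodrigues(r)[0],t,K,d)[0][:,0]
def tri(rs):
    A=0;b=0
    for p,v in rs:
        v=v/np.linalg.norm(v);M=np.eye(3)-np.outer(v,v);A=A+M;b=b+M@p
    return np.linalg.solve(A,b)
E
python3 - <<'E'
from h import *
o=get_obs();print(o)
C={}
for n in ['scene','top']:
    C[n]=capture(n);cv2.imwrite(f'pics/{n}0.png',C[n]['frame'][:,:,::-1])
    print(n,C[n]['fov_y'],C[n]['rvec'],C[n]['tvec'])
for q in ['cassette','far_fence','lid_hinge','clamp_pivot','bar_face','lid_edge','clamp_end','plate0','plate3','bottle','beaker','driver','jar','spare','weight']:
    rs=[]
    for n in C:
        l=pinpoint(q,n)
        if l: print(q,n,[(np.round(x['at'],1).tolist(),round(x['p'],2)) for x in l[:2]]); rs.append(ray(C[n],l[0]['at']))
    if len(rs)==2: print('   tri',tri(rs).round(1))
    elif rs: print('   one')
E
```

```text
pics
{'time': 0.0, 'joint_positions': array([ 1.04900104e+00,  3.42731302e-01,  1.52499751e+00, -9.33184775e-06,
        1.27538844e+00, -1.45996734e-01]), 'dq': array([-0.00160243, -0.00126133,  0.00075302, -0.00023756,  0.00195112,
        0.0015227 ]), 'tau': array([-1.78121936e-03, -4.31237698e+01, -2.44224626e+01,  7.15595065e-02,
        5.59166784e-02, -1.71222337e-04]), 'tool_pos': array([192.47472048, 488.04245632, 240.04729602]), 'tcp_rot': array([-3.14008297e+00, -2.12968134e-04,  2.76579666e+00]), 'contact_force': array([-0.08497741, -0.27336102,  0.0947903 ]), 'moment': array([ 0.02576053, -0.05457259, -0.01118657]), 'finger_force': 0.0, 'grip_width': 91.77852387699258}
scene 54.28150111774967 [ 2.23372677  1.39875283 -0.41948393] [-252.92672023 -397.01005424 1236.50538501]
top 50.88081639801139 [ 2.0074602  -2.21764969  0.24475247] [ 67.95141681 604.1914513  666.28123411]
cassette scene [([213.4, 367.7], 0.57)]
cassette top [([213.0, 267.0], 0.87)]
   tri [609.8 125.2 -10.5]
far_fence scene [([225.6, 386.0], 0.78), ([208.8, 347.1], 0.31)]
   one
lid_hinge scene [([224.5
[... 550 characters left out ...]
62)]
   tri [630.4  23.  191.1]
bottle scene [([200.7, 434.5], 0.9), ([171.3, 362.4], 0.56)]
bottle top [([198.0, 177.8], 0.58)]
   tri [654.4 291.8  -3.9]
beaker scene [([169.5, 413.0], 0.56)]
beaker top [([254.9, 174.0], 0.61), ([163.0, 251.3], 0.37)]
   tri [546.4 300.7  -5.8]
driver scene [([139.5, 369.8], 0.7)]
driver top [([326.4, 200.8], 0.9)]
   tri [413.  248.2   6.5]
jar scene [([207.2, 279.8], 0.89)]
jar top [([255.8, 367.8], 0.84)]
   tri [506.6 -61.4   2.6]
spare scene [([265.1, 260.4], 0.89)]
spare top [([185.6, 416.1], 0.8)]
   tri [ 630.4 -165.     5.1]
weight scene [([271.8, 340.4], 0.68)]
weight top [([199.5, 177.9], 0.75), ([150.7, 334.3], 0.59)]
   tri [672.1 146.9 -33.1]
```

Run:
```python
import cv2
a=cv2.imread('pics/scene0.png')[130:300,240:480];b=cv2.imread('pics/top0.png')[120:300,150:390]
a=cv2.resize(a,(800,567),interpolation=3)
b=cv2.resize(b,(800,600),interpolation=3)
cv2.imwrite('pics/s1.png',a);cv2.imwrite('pics/t1.png',b)
```

```text
(no output)
```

View pics/s1.png

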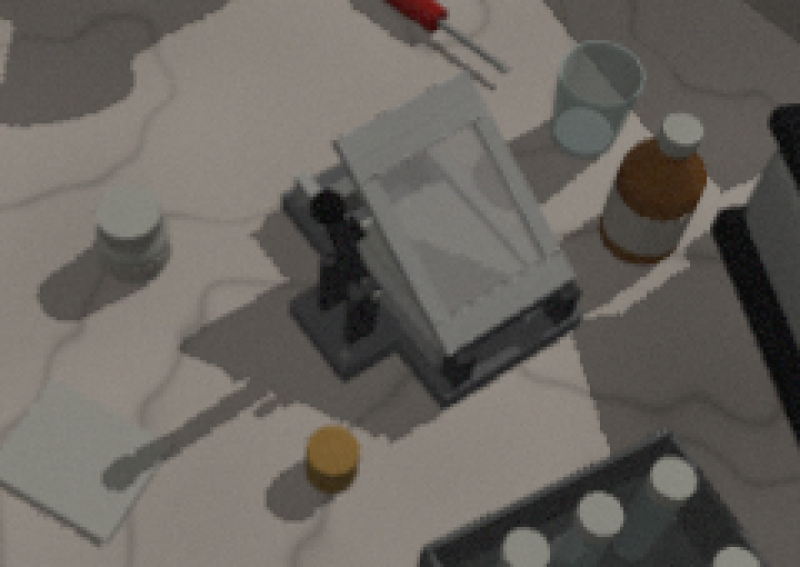

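View pics/t1.png

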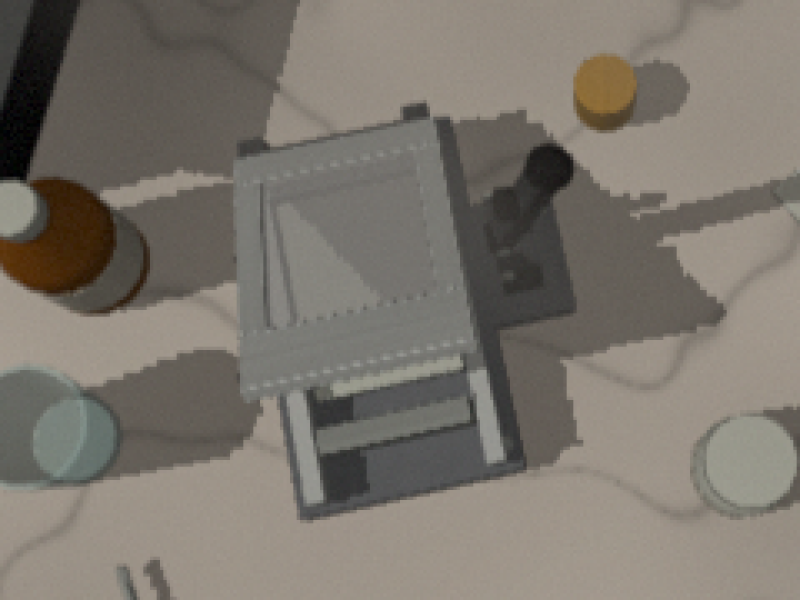

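The pictures show the cassette turned about 12° (near base corners at about [275, 241] and [260, 307] in the top view). The lid is propped, the bar sits just in front of the plates, and the clamp ball is at about [170, 314]. I'll fit the model to both views.

```bash
cat > fit.py <<'E'
from h import *
from scipy.optimize import least_squares
def T(p,P):
    P=np.atleast_2d(np.array(P,float));c,s=np.cos(p[2]),np.sin(p[2])
    return np.c_[p[0]+c*P[:,0]-s*P[:,1],p[1]+s*P[:,0]+c*P[:,1],P[:,2]]
def lid(a,d,y,h): return [85-d*np.cos(a)+h*-np.sin(a)*-1*-1 if 0 else 85-d*np.cos(a)+h*np.sin(a),y,54+d*np.sin(a)+h*np.cos(a)]
def clamp(g,r=108): return [10,-75+r*np.cos(g),74+r*np.sin(g)]
E
python3 - <<'E'
from fit import *
C={n:capture(n) for n in ['scene','top']}
t=lambda x,y:(150+x/3.3333,120+y/3.3333)
s=lambda x,y:(240+x/3.3333,130+y/3.3333)
def obs(p):
    a,g,b=p[3:6]
    return [('top',[-105,62,10],t(303,520)),('top',[-105,-62,10],t(524,468)),
    ('top',[-100,48,42],t(313,503)),('top',[-100,-48,42],t(496,463)),
    ('top',lid(a,162,55,0),t(243,397)),('top',lid(a,162,-55,0),t(475,347)),
    ('top',clamp(g),t(548,167)),('scene',clamp(g),s(327,207)),
    ('top',[-49-b,41,46],t(318,454)),('top',[-49-b,-41,46],t(470,422)),
    ('scene',lid(a,162,55,5),s(470,72)),('scene',lid(a,162,-55,5),s(336,143)),
    ('top',[85,0,54],(253.2,163.4)),('scene',[85,0,54],(394.5,224.5)),
    ('top',[10,-75,74],(298.1,194.7)),('scene',[10,-75,74],(344.8,213.8)),
    ('top',lid(a,139,0,5),(255.3,216.6)),('scene',lid(a,139,0,5),(364.6,171.2)),
    ('top',[-49-b,0,33.5],(269,251.1)),('scene',[100,-62,10],s(447,400))]
f=lambda p:np.concatenate([proj(C[n],T(p,P))[0]-q for n,P,q in obs(p)])
r=least_squares(f,[609,125,0.2,.56,1.9,.0],loss='soft_l1',x_scale=[10,10,.1,.1,.1,10])
print(r.x.round(3));p=r.x
for (n,P,q),e in zip(obs(p),f(p).reshape(-1,2)): print(n,np.round(P),e.round(1))
for n,P in [('bar_face',[-49-p[5],0,33.5]),('lid_edge',lid(p[3],139,0,5)),('ball',clamp(p[4])),('freeedge',lid(p[3],162,0,-5))]: print(n,T(p,P).round(1))
for n in C: r_,t_=ext(C[n]);print(n,(-r_.T@t_).round())
np.save('p.npy',p)
E
```

```text
[6.06790e+02 1.28348e+02 1.25000e-01 5.37000e-01 1.85000e+00 2.78440e+01]
top [-105   62   10] [-0.7 -0.2]
top [-105  -62   10] [ 0.3 -0. ]
top [-100   48   42] [ 0.1 -0.4]
top [-100  -48   42] [-0.6 -0.8]
top [-54.  55. 137.] [-0.6 -0. ]
top [-54. -55. 137.] [ 0.1 -0.8]
top [  10. -105.  178.] [ 0.  -0.2]
scene [  10. -105.  178.] [-0.3 -0.6]
top [-77.  41.  46.] [-0.3  0.1]
top [-77. -41.  46.] [ 0.4 -0.8]
scene [-52.  55. 141.] [-1.3 -1.5]
scene [-52. -55. 141.] [-0.8 -1.6]
top [85  0 54] [-2.9 -0.8]
scene [85  0 54] [-1.7 -0.3]
top [ 10 -75  74] [ 1.  -4.1]
scene [ 10 -75  74] [ 2.3 -2.3]
top [-32.   0. 129.] [0.4 1.4]
scene [-32.   0. 129.] [ 0.4 -1.6]
top [-77.   0.  34.] [0.2 0.6]
scene [100 -62  10] [-1.3  1.3]
bar_face [[530.5 118.8  33.5]]
lid_edge [[575.1 124.4 129.3]]
ball [[629.8  25.6 177.8]]
freeedge [[550.4 121.3 132.5]]
scene [1013. -198.  827.]
top [453.  27. 780.]
```

```bash
cat >> fit.py <<'E'
p=np.load('p.npy') if __import__('os').path.exists('p.npy') else None
yaw=p[2]
def Rt(th,extra=0): # lean back th deg about cassette y, yaw extra
    return R.from_rotvec(-np.radians(th)*np.array([-np.sin(yaw),np.cos(yaw),0]))*R.from_euler('xyz',[np.pi,0,np.pi+yaw+extra])
def delta(P,Q,o=None):
    o=o or get_obs(); w=T(p,P)[0]; d=w-o['tool_pos']
    r=(Q*R.from_euler('xyz',o['tcp_rot']).inv()).as_rotvec()
    print('target',w.round(1),'shift units',(d/30).round(3),'turn units',(np.degrees(r)/8).round(3))
def where(o=None):
    o=o or get_obs();c,s=np.cos(yaw),np.sin(yaw);d=o['tool_pos']-[p[0],p[1],0]
    F=o['contact_force']
    print('t',o['time'].round(2) if hasattr(o['time'],'round') else o['time'],'cas',np.round([c*d[0]+s*d[1],-s*d[0]+c*d[1],d[2]],1),'Fcas',np.round([c*F[0]+s*F[1],-s*F[0]+c*F[1],F[2]],1),'q',o['joint_positions'].round(2))
E
python3 - <<'E'
from fit import *
where(); delta([-150,0,200],Rt(50)); delta([-150,0,200],Rt(0))
E
```

```text
t 1.7 cas [-365.9  408.9  240.7] Fcas [-0.6  1.1  0.5] q [ 1.05  0.34  1.52 -0.    1.28 -0.15]
target [458.  109.6 200. ] shift units [  8.842 -12.625  -1.358] turn units [-0.79  -6.262  3.355]
target [458.  109.6 200. ] shift units [  8.842 -12.625  -1.358] turn units [-1.000e-03  0.000e+00  3.587e+00]
```

{"fn": "play_rows", "kwargs": {"rows": [[[0.68,-0.97,-0.1],[-0.066,-0.522,0.28]],[[0.68,-0.97,-0.1],[-0.066,-0.522,0.28]],[[0.68,-0.97,-0.1],[-0.066,-0.522,0.28]],[[0.68,-0.97,-0.1],[-0.066,-0.522,0.28]],[[0.68,-0.97,-0.1],[-0.066,-0.522,0.28]],[[0.68,-0.97,-0.1],[-0.066,-0.522,0.28]],[[0.68,-0.97,-0.1],[-0.066,-0.522,0.28]],[[0.68,-0.97,-0.1],[-0.066,-0.522,0.28]],[[0.68,-0.97,-0.1],[-0.066,-0.522,0.28]],[[0.68,-0.97,-0.1],[-0.066,-0.522,0.28]],[[0.68,-0.97,-0.1],[-0.066,-0.522,0.28]],[[0.68,-0.97,-0.1],[-0.066,-0.522,0.28]]], "hand": -1}}

```text
time: 3.2
tool_pos: [422.2, 168.9, 259.7]
tcp_rot: [-3.081, 0.814, -3.017]
contact_force: [0.1, 0.1, -0.7]
grip_width: 0.2
finger_force: 0.0
```

Run:
```python
from fit import *
c=capture('wrist');o=get_obs();where(o);print(o['grip_width'])
cv2.imwrite('pics/w1.png',c['frame'][:,:,::-1])
delta([-150,0,120],Rt(50));delta([-125,0,40.5],Rt(50))
print(np.array(c['hand_eye']).round(2).tolist())
for q in ['bar_face','lid_edge']:
    for x in pinpoint(q,'wrist')[:2]:print(q,np.round(x['at'],1),x['p'],onz(c,x['at'],33.5,o).round(1))
for P in [[-76.8,0,33.5],[-76.8,41,46],[-76.8,-41,46],lid(p[3],139,0,5)]:print(proj(c,T(p,P),o).round(1))
```

```text
t 3.25 cas [-176.7   63.   262.2] Fcas [-0.1  1.   2.8] q [ 0.37 -0.07  2.26 -1.    0.28 -0.42]
0.5137444390696194
target [458.  109.6 120. ] shift units [ 1.146 -1.971 -4.742] turn units [ 0.341 -0.341  0.321]
target [482.8 112.7  40.5] shift units [ 1.973 -1.867 -7.392] turn units [ 0.341 -0.341  0.321]
[[-0.0, -0.96, -0.27, 73.52], [1.0, -0.0, 0.0, 0.04], [-0.0, -0.27, 0.96, -144.27], [0.0, 0.0, 0.0, 1.0]]
bar_face [ 78.1 276.5] 0.94 [537.9 118.2  33.5]
lid_edge [184.6 272.7] 0.93 [758.7 103.2  33.5]
[[276.8  72.6]]
[[317.3  81.8]]
[[234.2  82.1]]
[[274.1 178.9]]
```

View pics/w1.png

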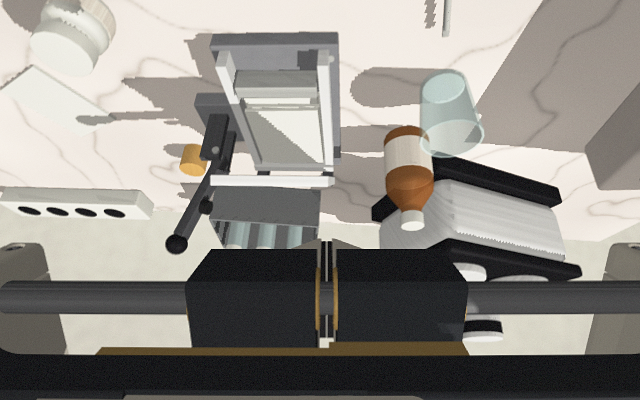

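The picture shows the cassette upright at the top of the frame, with the bar at about [85, 275] and the lid's front rail at about [182, 272]. That agrees with the fit. Joints 4 and 5 are at their limits with the 50° lean, so I'll identify the kinematics to choose a lean that can be reached.

```bash
cat > kin.py <<'E'
from fit import *
def fk(q,k):
    d1,L2,e,L3,L6,off=k
    Z=lambda a:R.from_euler('z',a);Y=lambda a:R.from_euler('y',a)
    # shoulder at height d1, arm links in xz plane
    M=Z(q[0]);x=np.array([0,0,d1])+M.apply([0,off,0])
    M=M*Y(q[1]);x=x+M.apply([0,0,L2])
    M=M*Y(q[2]);x=x+M.apply([e,0,L3])
    M=M*Z(q[3])*Y(q[4]);x=x+0
    M=M*Z(q[5]);x=x+M.apply([0,0,L6])
    return x,M
E
python3 - <<'E'
from kin import *
o=get_obs()
D=[([1.04900104,.342731302,1.52499751,-9e-6,1.27538844,-.145996734],[192.47,488.04,240.05],[-3.14008,-.0002,2.7658]),
 (o['joint_positions'],o['tool_pos'],o['tcp_rot'])]
import json;json.dump([[list(map(float,a)) for a in d] for d in D],open('D.json','w'))
k0=[200,350,0,350,200,76]
f=lambda k:np.concatenate([fk(q,k)[0]-x for q,x,_ in D])
r=least_squares(f,k0);print(r.x.round(1),f(r.x).round(1))
for q,x,e in D:
    M=fk(q,k0)[1];print(M.as_matrix().round(2).tolist(),R.from_euler('xyz',e).as_matrix().round(2).tolist())
delta([-140,0,120],Rt(35))
E
```

```text
[223.1 506.1  46.6 379.7 304.1  76.4] [ 0.  0. -0. -0.  0. -0.]
[[-0.37, -0.93, -0.0], [-0.93, 0.37, -0.0], [0.0, 0.0, -1.0]] [[-0.93, 0.37, -0.0], [0.37, 0.93, -0.0], [0.0, -0.0, -1.0]]
[[0.08, -0.68, 0.73], [-1.0, -0.08, 0.03], [0.04, -0.73, -0.68]] [[-0.68, -0.08, 0.73], [-0.08, 1.0, 0.03], [-0.73, -0.04, -0.68]]
target [467.9 110.9 120. ] shift units [ 1.526 -1.961 -4.66 ] turn units [0.124 1.487 0.294]
```

```bash
cat >> kin.py <<'E'
K=[223.1,506.1,46.6,379.7,304.1,76.4]
lo=np.array([-2.53,-.77,.04,-1,.28,-3.11]);hi=np.array([2.53,2.02,2.7,4.14,2.66,3.11])
def ik(P,Q,q0,wr=150):
    w=T(p,P)[0]
    def f(q):
        x,M=fk(q,K);return np.r_[x-w,wr*(Q*(M*R.from_euler('z',np.pi/2)).inv()).as_rotvec()]
    r=least_squares(f,np.clip(q0,lo+.01,hi-.01),bounds=(lo,hi));return r.x,f(r.x)
E
python3 - <<'E'
from kin import *
for th in (20,25,30,35,40,45,50):
  for P in ([-140,0,120],[-115,0,40],[-66,0,40]):
    s=''
    for q0 in ([.2,.3,1.9,0,.5,0],[.2,.3,1.9,3.1,.5,3.0],[.2,.3,1.9,3.1,.5,-3.0]):
        q,e=ik(P,Rt(th),q0);s+=f' {np.linalg.norm(e):.1f} {q.round(2)}' if np.linalg.norm(e)<3 else f' {np.linalg.norm(e):.0f}'
    print(th,P,s)
E
```

```text
20 [-140, 0, 120]  0.0 [ 0.06  0.28  2.09  0.06  0.43 -1.68] 41 0.0 [ 0.06  0.28  2.09  0.06  0.43 -1.68]
20 [-115, 0, 40]  6 32 6
20 [-66, 0, 40]  0.0 [ 0.07  0.53  1.97  0.07  0.29 -1.69] 35 0.0 [ 0.07  0.53  1.97  0.07  0.29 -1.69]
25 [-140, 0, 120]  0.0 [ 0.05  0.26  2.16  0.11  0.28 -1.74] 31 0.0 [ 0.05  0.26  2.16  0.11  0.28 -1.74]
25 [-115, 0, 40]  18 24 18
25 [-66, 0, 40]  12 31 12
30 [-140, 0, 120]  12 24 12
30 [-115, 0, 40]  31 12 29
30 [-66, 0, 40]  25 18 28
35 [-140, 0, 120]  23 17 23
35 [-115, 0, 40]  36 0.0 [0.05 0.51 2.31 2.99 0.29 1.65] 36
35 [-66, 0, 40]  32 6 32
40 [-140, 0, 120]  28 5 28
40 [-115, 0, 40]  52 0.0 [0.04 0.55 2.37 3.03 0.48 1.61] 45
40 [-66, 0, 40]  48 0.0 [0.06 0.58 2.24 3.02 0.38 1.63] 40
45 [-140, 0, 120]  47 0.0 [0.03 0.32 2.44 2.97 0.4  1.66] 37
45 [-115, 0, 40]  63 0.0 [0.04 0.61 2.43 3.04 0.68 1.58] 56
45 [-66, 0, 40]  58 0.0 [0.05 0.62 2.3  3.04 0.56 1.6 ] 50
50 [-140, 0, 120]  57 0.0 [0.02 0.37 2.5  3.   0.61 1.62] 48
50 [-115, 0, 40]  74 0.0 [0.03 0.69 2.48 3.05 0.9  1.57] 67
50 [-66, 0, 40]  69 0.0 [0.05 0.68 2.35 3.05 0.76 1.58] 61
```

```bash
cat >> kin.py <<'E'
def rows(q0,q1,n,bump=0,s0=None,vmax=None):
    q0,q1=np.array(q0),np.array(q1);out=[];pr=None
    for i in range(n+1):
        u=i/n;q=q0+(q1-q0)*u;q[4]+=bump*np.sin(np.pi*u)
        x,M=fk(q,K)
        if pr is not None: out.append(np.r_[(x-pr[0])/30,np.degrees((M*pr[1].inv()).as_rotvec())/8])
        pr=(x,M)
    return np.array(out)
def show(r):
    print('['+', '.join('[[%g, %g, %g], [%g, %g, %g]]'%tuple(a) for a in r.round(2))+']')
E
python3 - <<'E'
from kin import *
q=get_obs()['joint_positions']
for ex in (0,np.pi):
    for s in (1.6,-1.5):
        q1,e=ik([-150,0,130],Rt(50,ex),[.02,.3,2.5,3,.6,s]); 
        if np.linalg.norm(e)<1:
            print(ex,q1.round(2))
            for n in (16,20,24,28,36,48):
                r=rows(q,q1,n,.15);m=np.abs(r).max();rot=np.linalg.norm(r[:,3:],axis=1).max()*8
                if m<1 and rot<8: print(n,m,rot);break
            zs=[fk(q+(q1-q)*u,K)[0].round() for u in np.linspace(0,1,6)];print(zs)
            if ex: show(r)
E
```

```text
0 [0.02 0.33 2.52 2.99 0.58 1.63]
48 0.8167529091525967 7.54433671174987
[array([422., 170., 260.]), array([355., 169., 166.]), array([308., 220., 125.]), array([331., 266., 131.]), array([408., 236., 145.]), array([458., 110., 130.])]
0 [0.02 0.33 2.52 2.99 0.58 1.63]
48 0.8167529091525979 7.54433671174987
[array([422., 170., 260.]), array([355., 169., 166.]), array([308., 220., 125.]), array([331., 266., 131.]), array([408., 236., 145.]), array([458., 110., 130.])]
3.141592653589793 [ 0.02  0.33  2.52  2.99  0.58 -1.51]
28 0.9811383244500381 7.273196393550368
[array([422., 170., 260.]), array([355., 169., 166.]), array([308., 220., 125.]), array([331., 266., 131.]), array([408., 236., 145.]), array([458., 110., 130.])]
[[[-0.41, -0.31, -0.71], [0.38, 0.52, -0.62]], [[-0.48, -0.22, -0.69], [0.39, 0.54, -0.61]], [[-0.54, -0.11, -0.66], [0.41, 0.54, -0.6]], [[-0.58, -0, -0.61], [0.43, 0.55, -0.58]], [[-0.59, 0.11, -0.54], [0.45, 0.54, -0.57]], [[-0.59, 0.22, -0.47], [0.48, 0.53, -0.56]], [[-0.55, 0.32, -0.38], [0.5, 0.5, -0.55]], [[-0.49, 0.41, -0.29], [0.53, 0.48, -0.55]], [[-0.41, 0
[... 1657 characters left out ...]
, [[0.06, 0.52, 0.11], [0.57, 0.26, -0.6]], [[0.19, 0.46, 0.16], [0.56, 0.21, -0.63]], [[0.32, 0.38, 0.19], [0.54, 0.17, -0.66]], [[0.43, 0.28, 0.21], [0.51, 0.13, -0.69]], [[0.52, 0.16, 0.2], [0.47, 0.1, -0.72]], [[0.59, 0.03, 0.19], [0.43, 0.08, -0.75]], [[0.64, -0.11, 0.16], [0.39, 0.06, -0.77]], [[0.65, -0.25, 0.12], [0.35, 0.05, -0.8]], [[0.65, -0.39, 0.07], [0.3, 0.05, -0.82]], [[0.61, -0.53, 0.01], [0.26, 0.06, -0.84]], [[0.55, -0.65, -0.05], [0.22, 0.07, -0.86]], [[0.47, -0.76, -0.11], [0.18, 0.09, -0.87]], [[0.37, -0.84, -0.17], [0.15, 0.11, -0.88]], [[0.25, -0.91, -0.22], [0.12, 0.13, -0.88]], [[0.12, -0.96, -0.27], [0.1, 0.15, -0.89]], [[-0.01, -0.98, -0.31], [0.08, 0.18, -0.89]]]
```

{"fn": "play_rows", "kwargs": {"rows": [[[-0.41,-0.31,-0.71],[0.38,0.52,-0.62]],[[-0.48,-0.22,-0.69],[0.39,0.54,-0.61]],[[-0.54,-0.11,-0.66],[0.41,0.54,-0.6]],[[-0.58,0,-0.61],[0.43,0.55,-0.58]],[[-0.59,0.11,-0.54],[0.45,0.54,-0.57]],[[-0.59,0.22,-0.47],[0.48,0.53,-0.56]],[[-0.55,0.32,-0.38],[0.5,0.5,-0.55]],[[-0.49,0.41,-0.29],[0.53,0.48,-0.55]]]}}

```text
time: 4.35
tool_pos: [293.5, 183.3, 127.7]
tcp_rot: [2.874, 0.096, 2.439]
contact_force: [-0.8, -0.0, -0.3]
grip_width: 0.8
finger_force: 0.0
```

Run:
```python
from kin import *
o=get_obs();where(o);q=o['joint_positions'];print(fk(q,K)[0].round(1),o['tool_pos'].round(1))
q1=[.02,.33,2.52,2.99,.58,-1.51]
for n in (12,14,16,18,20,22,24):
    r=rows(q,q1,n,.1);m=np.abs(r).max();rot=np.linalg.norm(r[:,3:],axis=1).max()*8
    if m<1 and rot<9: print(n);show(r);break
```

```text
t 4.35 cas [-304.    93.6  127.7] Fcas [-0.8  0.1 -0.3] q [ 0.27  0.05  2.34  0.16  0.48 -0.74]
[293.5 183.3 127.6] [293.5 183.3 127.7]
20
[[[-0.4, 0.48, -0.19], [0.54, 0.44, -0.55]], [[-0.31, 0.53, -0.1], [0.56, 0.4, -0.56]], [[-0.21, 0.55, -0.02], [0.57, 0.36, -0.56]], [[-0.09, 0.56, 0.06], [0.58, 0.32, -0.58]], [[0.04, 0.54, 0.12], [0.58, 0.27, -0.6]], [[0.18, 0.49, 0.17], [0.57, 0.22, -0.62]], [[0.31, 0.41, 0.21], [0.55, 0.18, -0.65]], [[0.43, 0.31, 0.23], [0.52, 0.14, -0.68]], [[0.53, 0.19, 0.23], [0.49, 0.1, -0.71]], [[0.61, 0.05, 0.21], [0.44, 0.07, -0.74]], [[0.66, -0.1, 0.18], [0.4, 0.06, -0.77]], [[0.68, -0.25, 0.13], [0.34, 0.05, -0.8]], [[0.68, -0.4, 0.07], [0.29, 0.05, -0.83]], [[0.64, -0.54, 0.01], [0.24, 0.06, -0.85]], [[0.57, -0.67, -0.06], [0.2, 0.08, -0.86]], [[0.48, -0.78, -0.13], [0.16, 0.1, -0.88]], [[0.37, -0.87, -0.19], [0.13, 0.13, -0.88]], [[0.24, -0.93, -0.25], [0.1, 0.15, -0.89]], [[0.1, -0.97, -0.3], [0.08, 0.18, -0.89]], [[-0.04, -0.99, -0.34], [0.07, 0.21, -0.89]]]
```

The FK model is exact and the path tracks, so I'll continue.

{"fn": "play_rows", "kwargs": {"rows": [[[-0.4,0.48,-0.19],[0.54,0.44,-0.55]],[[-0.31,0.53,-0.1],[0.56,0.4,-0.56]],[[-0.21,0.55,-0.02],[0.57,0.36,-0.56]],[[-0.09,0.56,0.06],[0.58,0.32,-0.58]],[[0.04,0.54,0.12],[0.58,0.27,-0.6]],[[0.18,0.49,0.17],[0.57,0.22,-0.62]],[[0.31,0.41,0.21],[0.55,0.18,-0.65]],[[0.43,0.31,0.23],[0.52,0.14,-0.68]],[[0.53,0.19,0.23],[0.49,0.1,-0.71]],[[0.61,0.05,0.21],[0.44,0.07,-0.74]]]}}

```text
time: 5.6
tool_pos: [327.3, 306.3, 155.7]
tcp_rot: [2.826, -0.739, 1.564]
contact_force: [-0.0, -0.6, -0.2]
grip_width: 0.4
finger_force: 0.0
```

{"fn": "play_rows", "kwargs": {"rows": [[[0.66,-0.1,0.18],[0.4,0.06,-0.77]],[[0.68,-0.25,0.13],[0.34,0.05,-0.8]],[[0.68,-0.4,0.07],[0.29,0.05,-0.83]],[[0.64,-0.54,0.01],[0.24,0.06,-0.85]],[[0.57,-0.67,-0.06],[0.2,0.08,-0.86]],[[0.48,-0.78,-0.13],[0.16,0.1,-0.88]],[[0.37,-0.87,-0.19],[0.13,0.13,-0.88]],[[0.24,-0.93,-0.25],[0.1,0.15,-0.89]],[[0.1,-0.97,-0.3],[0.08,0.18,-0.89]],[[-0.04,-0.99,-0.34],[0.07,0.21,-0.89]]]}}

```text
time: 6.85
tool_pos: [458.4, 110.6, 128.7]
tcp_rot: [-3.139, -0.859, 0.124]
contact_force: [0.2, -0.9, 0.3]
grip_width: 0.4
finger_force: 0.0
```

Run:
```python
from kin import *
o=get_obs();where(o)
delta([-122,0,75],Rt(50,np.pi),o);delta([-122,0,40.5],Rt(50,np.pi),o)
```

```text
t 6.85 cas [-149.4    0.9  128.7] Fcas [ 0.1 -0.9  0.3] q [ 0.02  0.32  2.51  2.99  0.55 -1.51]
target [485.7 113.1  75. ] shift units [ 0.911  0.084 -1.789] turn units [ 0.001 -0.101 -0.004]
target [485.7 113.1  40.5] shift units [ 0.911  0.084 -2.939] turn units [ 0.001 -0.101 -0.004]
```

{"fn": "play_rows", "kwargs": {"rows": [[[0.23,0.02,-0.7],[0,-0.025,0]],[[0.23,0.02,-0.7],[0,-0.025,0]],[[0.23,0.02,-0.7],[0,-0.025,0]],[[0.22,0.02,-0.7],[0,-0.025,0]],[[0,0,-0.14],[0,0,0]],[[0,0,0],[0,0,0]],[[0,0,0],[0,0,0]]]}}

```text
time: 7.72
tool_pos: [486.2, 113.4, 42.3]
tcp_rot: [3.139, -0.876, 0.132]
contact_force: [-0.2, -0.9, -0.9]
grip_width: 0.5
finger_force: 0.0
```

Run:
```python
from kin import *
c=capture('scene');t=capture('top');o=get_obs();where(o)
a=cv2.resize(c['frame'][130:260,290:450,::-1],(640,520),interpolation=3);cv2.imwrite('pics/s2.png',a)
# tip projected
R_=R.from_euler('xyz',o['tcp_rot'])
for d in ([0,0,14],[9.5,0,14],[-9.5,0,14]): P=o['tool_pos']+R_.apply(d);print(P.round(1),proj(c,P),proj(t,P))
```

```text
t 7.825 cas [-1.213e+02  1.000e-01  4.250e+01] Fcas [0.1 0.2 0. ] q [ 0.03  0.69  2.5   3.05  0.92 -1.58]
[497.1 114.7  33.6] [[342.97534739 172.01480455]] [[272.88140584 270.50535936]]
[503.1 115.5  40.9] [[344.50594785 171.86295523]] [[271.6586702  266.85550225]]
[491.1 113.9  26.2] [[341.47210294 172.16391142]] [[274.08478848 274.09713729]]
```

View pics/s2.png

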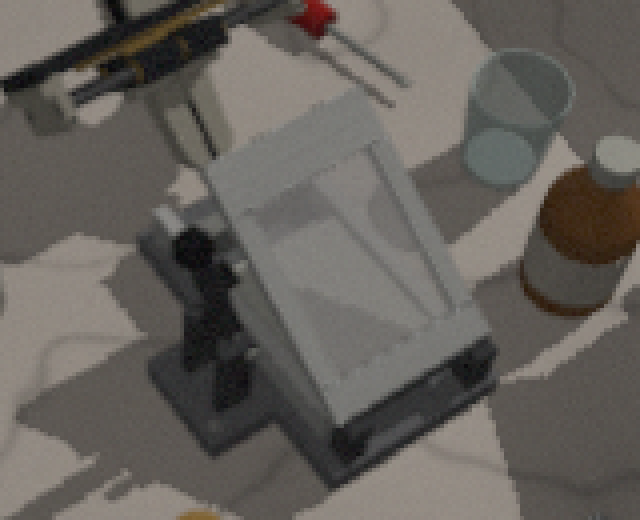

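{"fn": "play_rows", "kwargs": {"rows": [[[0.198,0.025,-0.03],[0,0,0]],[[0.198,0.025,-0.03],[0,0,0]],[[0.198,0.025,0],[0,0,0]],[[0.132,0.017,0],[0,0,0]],[[0.066,0.008,0],[0,0,0]],[[0.066,0.008,0],[0,0,0]],[[0.066,0.008,0],[0,0,0]]]}}

```text
time: 8.7
tool_pos: [514.0, 116.7, 39.7]
tcp_rot: [3.138, -0.875, 0.132]
contact_force: [-1.1, -0.4, -0.8]
grip_width: 0.3
finger_force: 0.5
```

Run:
```python
from kin import *
where()
```

```text
t 8.7 cas [-93.5   0.   39.7] Fcas [-1.2 -0.2 -0.8] q [ 0.04  0.68  2.43  3.05  0.84 -1.57]
```

{"fn": "play_rows", "kwargs": {"rows": [[[0.066,0.008,0],[0,0,0]],[[0.066,0.008,0],[0,0,0]],[[0.066,0.008,0],[0,0,0]],[[0.066,0.008,0],[0,0,0]],[[0.066,0.008,0],[0,0,0]],[[0.066,0.008,0],[0,0,0]]]}}

```text
time: 9.45
tool_pos: [526.0, 118.2, 39.7]
tcp_rot: [3.138, -0.875, 0.132]
contact_force: [-1.3, 0.5, -0.5]
grip_width: 0.3
finger_force: 1.0
```

{"fn": "play_rows", "kwargs": {"rows": [[[0.05,0.006,0],[0,0,0]],[[0.05,0.006,0],[0,0,0]],[[0.05,0.006,0],[0,0,0]],[[0.05,0.006,0],[0,0,0]]]}}

```text
time: 9.95
tool_pos: [531.8, 118.9, 39.7]
tcp_rot: [3.138, -0.875, 0.132]
contact_force: [-2.6, -0.6, -0.0]
grip_width: 0.6
finger_force: 1.6
```

{"fn": "play_rows", "kwargs": {"rows": [[[0.033,0.004,0],[0,0,0]],[[0.033,0.004,0],[0,0,0]],[[0.033,0.004,0],[0,0,0]],[[0.033,0.004,0],[0,0,0]],[[0.033,0.004,0],[0,0,0]]]}}

```text
time: 10.58
tool_pos: [536.9, 119.5, 39.7]
tcp_rot: [3.138, -0.875, 0.132]
contact_force: [-4.5, 0.7, 0.1]
grip_width: 0.6
finger_force: 1.8
```

{"fn": "play_rows", "kwargs": {"rows": [[[0.033,0.004,0],[0,0,0]],[[0.033,0.004,0],[0,0,0]],[[0.023,0.003,0],[0,0,0]]]}}

```text
time: 10.95
tool_pos: [539.6, 119.8, 39.8]
tcp_rot: [3.138, -0.875, 0.132]
contact_force: [-4.0, 0.8, -0.5]
grip_width: 0.3
finger_force: 1.8
```

{"fn": "play_rows", "kwargs": {"rows": [[[0.017,0.002,0],[0,0,0]],[[0.017,0.002,0],[0,0,0]]]}}

```text
time: 11.2
tool_pos: [540.6, 119.9, 39.8]
tcp_rot: [3.138, -0.875, 0.132]
contact_force: [-4.4, -0.1, 0.4]
grip_width: 0.7
finger_force: 1.8
```

{"fn": "play_rows", "kwargs": {"rows": [[[0.017,0.002,0],[0,0,0]],[[0.017,0.002,0],[0,0,0]]]}}

```text
time: 11.45
tool_pos: [541.5, 120.1, 39.7]
tcp_rot: [3.138, -0.875, 0.132]
contact_force: [-4.9, -0.9, 0.6]
grip_width: 0.6
finger_force: 2.6
```

{"fn": "play_rows", "kwargs": {"rows": [[[0.017,0.002,0],[0,0,0]],[[0.017,0.002,0],[0,0,0]]]}}

```text
time: 11.7
tool_pos: [542.1, 120.2, 39.6]
tcp_rot: [3.138, -0.874, 0.132]
contact_force: [-7.6, -0.6, 1.1]
grip_width: 0.6
finger_force: 3.8
```

{"fn": "play_rows", "kwargs": {"rows": [[[0.017,0.002,0],[0,0,0]]]}}

```text
time: 11.82
tool_pos: [542.3, 120.3, 39.5]
tcp_rot: [3.139, -0.874, 0.132]
contact_force: [-9.6, -0.4, 3.9]
grip_width: 0.3
finger_force: 4.8
```

{"fn": "play_rows", "kwargs": {"rows": [[[0.017,0.002,0],[0,0,0]]]}}

```text
time: 11.95
tool_pos: [542.4, 120.3, 39.5]
tcp_rot: [3.139, -0.873, 0.132]
contact_force: [-11.4, -0.5, 4.6]
grip_width: 0.4
finger_force: 5.9
```

{"fn": "play_rows", "kwargs": {"rows": [[[0.017,0.002,0],[0,0,0]]]}}

```text
time: 12.08
tool_pos: [542.5, 120.3, 39.4]
tcp_rot: [3.139, -0.873, 0.132]
contact_force: [-14.1, -0.9, 6.9]
grip_width: 0.1
finger_force: 7.1
```

{"fn": "play_rows", "kwargs": {"rows": [[[0.017,0.002,0],[0,0,0]],[[0.017,0.002,0],[0,0,0]]]}}

```text
time: 12.32
tool_pos: [542.8, 120.4, 39.3]
tcp_rot: [3.139, -0.872, 0.131]
contact_force: [-18.8, -2.6, 11.0]
grip_width: 0.3
finger_force: 9.6
```

{"fn": "play_rows", "kwargs": {"rows": [[[0.017,0.002,0],[0,0,0]]]}}

```text
time: 12.45
tool_pos: [542.8, 120.4, 39.3]
tcp_rot: [3.139, -0.871, 0.131]
contact_force: [-22.0, -2.3, 12.8]
grip_width: 0.5
finger_force: 10.9
```

{"fn": "play_rows", "kwargs": {"rows": [[[0,0,0],[0,0,0]],[[0,0,0],[0,0,0]],[[0,0,0],[0,0,0]]]}}

```text
time: 12.82
tool_pos: [542.8, 120.4, 39.3]
tcp_rot: [3.139, -0.871, 0.131]
contact_force: [-20.3, -2.8, 11.0]
grip_width: 0.5
finger_force: 10.1
```

{"fn": "play_rows", "kwargs": {"rows": [[[0,0,0],[0,0,0]],[[0,0,0],[0,0,0]],[[0,0,0],[0,0,0]]]}}

```text
time: 13.2
tool_pos: [542.8, 120.4, 39.3]
tcp_rot: [3.139, -0.871, 0.131]
contact_force: [-20.7, -1.9, 10.9]
grip_width: 0.4
finger_force: 10.1
```

{"fn": "play_rows", "kwargs": {"rows": [[[-0.1,-0.012,0],[0,0,0]],[[-0.3,-0.037,0.05],[0,0,0]],[[-0.6,-0.075,0.15],[0,0,0]],[[-0.8,-0.1,0.3],[0,0,0]],[[-0.6,-0.075,0.7],[0,0,0]],[[-0.3,-0.037,0.9],[0,0,0]],[[-0.1,-0.01,0.9],[0,0,0]],[[0,0,0],[0,0,0]]]}}

```text
time: 14.2
tool_pos: [463.0, 110.1, 132.8]
tcp_rot: [3.137, -0.883, 0.132]
contact_force: [0.2, 1.0, -0.7]
grip_width: 0.2
finger_force: 0.0
```

Run:
```python
from kin import *
c=capture('wrist');o=get_obs();where(o);q=o['joint_positions']
cv2.imwrite('pics/w2.png',cv2.resize(c['frame'][:,:,::-1],(640,400)))
pi=np.pi
for P,th in (([-80,10,200],15),([-26,10,150],15),([-48,10,75],15),([-80,10,220],0)):
    print(P,[ (a.round(2),np.linalg.norm(e).round(1)) for a,e in [ik(P,Rt(th,pi),[.06,.3,1.9,.05,.5,1.5])]])
q1,e=ik([-90,10,215],Rt(15,pi),[.06,.3,1.9,.05,.5,1.5])
print([fk(q+(q1-q)*u,K)[0].round() for u in np.linspace(0,1,7)])
r=rows(q,q1,17,.1);print(np.abs(r).max());show(r)
```

```text
t 14.25 cas [-1.453e+02 -1.000e-01  1.314e+02] Fcas [0.2 0.4 0.1] q [ 0.02  0.33  2.51  2.99  0.58 -1.52]
[-80, 10, 200] [(array([0.09, 0.28, 1.76, 0.01, 0.83, 1.53]), np.float64(0.0))]
[-26, 10, 150] [(array([0.1 , 0.43, 1.69, 0.01, 0.76, 1.54]), np.float64(0.0))]
[-48, 10, 75] [(array([0.09, 0.51, 1.82, 0.02, 0.55, 1.53]), np.float64(0.0))]
[-80, 10, 220] [(array([ 0.1 ,  0.39,  1.51, -0.  ,  1.24,  1.54]), np.float64(0.0))]
[array([463., 110., 131.]), array([504., 200., 178.]), array([502., 272., 206.]), array([479., 304., 209.]), array([463., 287., 195.]), array([473., 223., 188.]), array([516., 127., 215.])]
1.203371620660255
[[[0.77, 1.13, 0.74], [0.67, -0.4, 0.46]], [[0.51, 1.16, 0.7], [0.67, -0.25, 0.53]], [[0.26, 1.14, 0.63], [0.63, -0.08, 0.58]], [[0.03, 1.07, 0.51], [0.55, 0.08, 0.61]], [[-0.17, 0.94, 0.37], [0.43, 0.24, 0.62]], [[-0.32, 0.77, 0.22], [0.28, 0.38, 0.6]], [[-0.41, 0.56, 0.07], [0.11, 0.48, 0.55]], [[-0.44, 0.32, -0.08], [-0.07, 0.55, 0.46]], [[-0.41, 0.07, -0.19], [-0.24, 0.59, 0.35]], [[-0.32, -0.19, -0.27], [-0.41, 0.58, 0.22]], [[-0.19, -0.43, -0.3], [-0.56, 0.53, 0.07]], [[-0.03, -0.65, -0.28], [-0.67, 0.44, -0.08]], [[0.16, -0.84, -0.2], [-0.76, 0.32, -0.23]], [[0.35, -1, -0.08], [-0.81, 0.17, -0.37]], [[0.52, -1.11, 0.09], [-0.83, 0.01, -0.49]], [[0.68, -1.18, 0.3], [-0.82, -0.16, -0.58]], [[0.8, -1.2, 0.54], [-0.79, -0.34, -0.65]]]
```

View pics/w2.png

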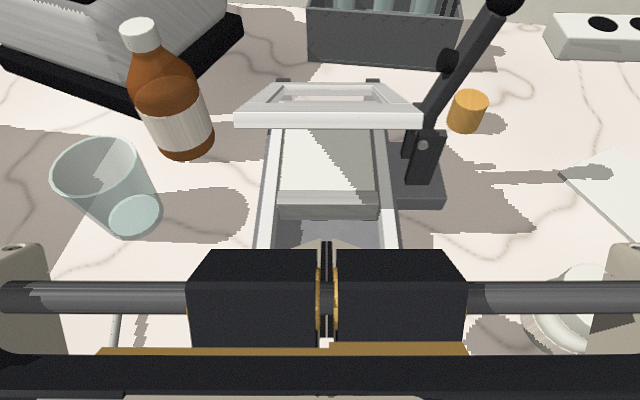

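The picture shows the bar flush against the stack (rows 190–220, columns 277–378), with the lid still propped and the clamp leaning outward. Next I'll flip the wrist back for the lid.

Run:
```python
from kin import *
q=get_obs()['joint_positions'];q1,e=ik([-90,10,215],Rt(15,np.pi),[.06,.3,1.9,.05,.5,1.5])
r=rows(q,q1,22,.1);print(np.abs(r).max());show(r)
```

```text
0.9305628813151249
[[[0.62, 0.87, 0.57], [0.52, -0.33, 0.35]], [[0.46, 0.89, 0.56], [0.52, -0.23, 0.39]], [[0.31, 0.9, 0.52], [0.51, -0.14, 0.43]], [[0.16, 0.88, 0.47], [0.47, -0.04, 0.46]], [[0.02, 0.83, 0.4], [0.42, 0.06, 0.48]], [[-0.1, 0.76, 0.32], [0.36, 0.16, 0.48]], [[-0.2, 0.66, 0.23], [0.27, 0.24, 0.48]], [[-0.27, 0.55, 0.13], [0.18, 0.32, 0.46]], [[-0.32, 0.42, 0.04], [0.08, 0.38, 0.42]], [[-0.34, 0.28, -0.04], [-0.03, 0.42, 0.37]], [[-0.33, 0.13, -0.12], [-0.14, 0.45, 0.31]], [[-0.3, -0.02, -0.18], [-0.24, 0.45, 0.24]], [[-0.24, -0.17, -0.21], [-0.34, 0.44, 0.15]], [[-0.16, -0.32, -0.23], [-0.42, 0.41, 0.06]], [[-0.06, -0.46, -0.22], [-0.5, 0.36, -0.03]], [[0.05, -0.58, -0.19], [-0.56, 0.3, -0.12]], [[0.16, -0.69, -0.14], [-0.6, 0.22, -0.21]], [[0.27, -0.77, -0.06], [-0.63, 0.13, -0.29]], [[0.38, -0.84, 0.04], [-0.64, 0.03, -0.36]], [[0.48, -0.89, 0.16], [-0.64, -0.07, -0.42]], [[0.56, -0.92, 0.29], [-0.63, -0.17, -0.47]], [[0.63, -0.93, 0.44], [-0.61, -0.28, -0.51]]]
```

{"fn": "play_rows", "kwargs": {"rows": [[[0.62,0.87,0.57],[0.52,-0.33,0.35]],[[0.46,0.89,0.56],[0.52,-0.23,0.39]],[[0.31,0.9,0.52],[0.51,-0.14,0.43]],[[0.16,0.88,0.47],[0.47,-0.04,0.46]],[[0.02,0.83,0.4],[0.42,0.06,0.48]],[[-0.1,0.76,0.32],[0.36,0.16,0.48]],[[-0.2,0.66,0.23],[0.27,0.24,0.48]],[[-0.27,0.55,0.13],[0.18,0.32,0.46]],[[-0.32,0.42,0.04],[0.08,0.38,0.42]],[[-0.34,0.28,-0.04],[-0.03,0.42,0.37]],[[-0.33,0.13,-0.12],[-0.14,0.45,0.31]]]}}

```text
time: 15.62
tool_pos: [461.1, 325.8, 220.5]
tcp_rot: [-2.373, -0.695, 0.149]
contact_force: [-0.1, 0.3, -0.0]
grip_width: 0.5
finger_force: 0.0
```

{"fn": "play_rows", "kwargs": {"rows": [[[-0.3,-0.02,-0.18],[-0.24,0.45,0.24]],[[-0.24,-0.17,-0.21],[-0.34,0.44,0.15]],[[-0.16,-0.32,-0.23],[-0.42,0.41,0.06]],[[-0.06,-0.46,-0.22],[-0.5,0.36,-0.03]],[[0.05,-0.58,-0.19],[-0.56,0.3,-0.12]],[[0.16,-0.69,-0.14],[-0.6,0.22,-0.21]],[[0.27,-0.77,-0.06],[-0.63,0.13,-0.29]],[[0.38,-0.84,0.04],[-0.64,0.03,-0.36]],[[0.48,-0.89,0.16],[-0.64,-0.07,-0.42]],[[0.56,-0.92,0.29],[-0.63,-0.17,-0.47]],[[0.63,-0.93,0.44],[-0.61,-0.28,-0.51]]]}}

```text
time: 17.0
tool_pos: [514.3, 126.5, 210.9]
tcp_rot: [3.14, -0.25, 0.123]
contact_force: [-0.6, 0.5, -0.5]
grip_width: 0.7
finger_force: 0.0
```

```bash
cat >> kin.py <<'E'
def lidtcp(a,y=10,th=15,d=139):
    c=lid(a,d,y,5);return [c[0]+5.6,y,c[2]+16]
E
python3 - <<'E'
from kin import *
o=get_obs();where(o)
P0=lidtcp(p[3]);delta([P0[0],10,P0[2]+40],Rt(15,np.pi),o);delta([P0[0],10,P0[2]+6],Rt(15,np.pi),o)
A=[T(p,lidtcp(a))[0] for a in np.linspace(p[3],0,13)]
print((np.diff(A,axis=0)/30).round(3).tolist(),A[0].round(1),A[-1].round(1))
E
```

```text
t 17.0 cas [-92.    9.7 210.9] Fcas [-0.6  0.5 -0.5] q [0.09 0.25 1.77 0.01 0.87 1.54]
target [579.4 135.  185.3] shift units [ 2.17   0.283 -0.851] turn units [ 0.021 -0.079  0.02 ]
target [579.4 135.  151.3] shift units [ 2.17   0.283 -1.984] turn units [ 0.021 -0.079  0.02 ]
[[-0.108, -0.014, -0.177], [-0.1, -0.013, -0.181], [-0.091, -0.011, -0.186], [-0.083, -0.01, -0.19], [-0.075, -0.009, -0.193], [-0.066, -0.008, -0.196], [-0.057, -0.007, -0.199], [-0.048, -0.006, -0.201], [-0.039, -0.005, -0.203], [-0.03, -0.004, -0.205], [-0.021, -0.003, -0.206], [-0.012, -0.002, -0.207]] [579.4 135.  145.3] [557.5 132.2  75. ]
```

{"fn": "play_rows", "kwargs": {"rows": [[[0.54,0.07,-0.2],[0,-0.02,0]],[[0.54,0.07,-0.2],[0,-0.02,0]],[[0.54,0.07,-0.2],[0,-0.02,0]],[[0.54,0.07,-0.2],[0,-0.02,0]],[[0,0,-0.4],[0,0,0]],[[0,0,-0.4],[0,0,0]],[[0,0,-0.3],[0,0,0]]]}}

```text
time: 17.88
tool_pos: [579.1, 136.0, 155.1]
tcp_rot: [3.141, -0.267, 0.125]
contact_force: [-0.7, -0.3, 0.5]
grip_width: 0.5
finger_force: 0.0
```

{"fn": "play_rows", "kwargs": {"rows": [[[0,0,-0.1],[0,0,0]],[[0,0,-0.1],[0,0,0]],[[0,0,-0.1],[0,0,0]]]}}

```text
time: 18.25
tool_pos: [580.1, 136.0, 147.5]
tcp_rot: [3.141, -0.27, 0.125]
contact_force: [-1.2, 0.2, 0.6]
grip_width: 0.3
finger_force: 0.0
```

{"fn": "play_rows", "kwargs": {"rows": [[[-0.05,-0.006,-0.1],[0,0,0]],[[-0.108,-0.014,-0.177],[0,0,0]]]}}

```text
time: 18.5
tool_pos: [575.6, 135.4, 139.5]
tcp_rot: [3.141, -0.271, 0.125]
contact_force: [1.2, -0.5, 2.6]
grip_width: 0.6
finger_force: 1.3
```

{"fn": "play_rows", "kwargs": {"rows": [[[-0.1,-0.013,-0.181],[0,0,0]],[[-0.091,-0.011,-0.186],[0,0,0]]]}}

```text
time: 18.75
tool_pos: [569.5, 134.6, 127.7]
tcp_rot: [3.141, -0.269, 0.125]
contact_force: [1.7, -0.1, 1.8]
grip_width: 0.6
finger_force: 1.2
```

{"fn": "play_rows", "kwargs": {"rows": [[[-0.083,-0.01,-0.19],[0,0,0]],[[-0.075,-0.009,-0.193],[0,0,0]],[[-0.066,-0.008,-0.196],[0,0,0]],[[-0.057,-0.007,-0.199],[0,0,0]]]}}

```text
time: 19.25
tool_pos: [561.0, 133.6, 104.2]
tcp_rot: [3.141, -0.269, 0.125]
contact_force: [1.8, -0.7, 1.6]
grip_width: 0.4
finger_force: 1.1
```

{"fn": "play_rows", "kwargs": {"rows": [[[-0.048,-0.006,-0.201],[0,0,0]],[[-0.039,-0.005,-0.203],[0,0,0]],[[-0.03,-0.004,-0.205],[0,0,0]]]}}

```text
time: 19.62
tool_pos: [557.4, 133.2, 85.9]
tcp_rot: [3.141, -0.269, 0.125]
contact_force: [2.5, -0.8, 2.3]
grip_width: 0.2
finger_force: 1.1
```

{"fn": "play_rows", "kwargs": {"rows": [[[-0.01,0,-0.15],[0,0,0]],[[-0.01,0,-0.1],[0,0,0]],[[0,0,-0.05],[0,0,0]]]}}

```text
time: 20.0
tool_pos: [556.7, 133.1, 77.0]
tcp_rot: [3.141, -0.268, 0.125]
contact_force: [1.0, 0.6, 1.5]
grip_width: 0.7
finger_force: 1.1
```

{"fn": "play_rows", "kwargs": {"rows": [[[0,0,-0.033],[0,0,0]],[[0,0,-0.033],[0,0,0]]]}}

```text
time: 20.25
tool_pos: [556.7, 133.1, 75.2]
tcp_rot: [3.141, -0.268, 0.125]
contact_force: [-0.4, -0.9, 2.5]
grip_width: 0.5
finger_force: 1.1
```

{"fn": "play_rows", "kwargs": {"rows": [[[0,0,-0.02],[0,0,0]],[[0,0,-0.02],[0,0,0]]]}}

```text
time: 20.5
tool_pos: [556.9, 133.2, 74.6]
tcp_rot: [3.141, -0.269, 0.125]
contact_force: [-2.4, -1.2, 10.6]
grip_width: 0.5
finger_force: 5.2
```

{"fn": "play_rows", "kwargs": {"rows": [[[0,0,-0.02],[0,0,0]],[[0,0,0],[0,0,0]]]}}

```text
time: 20.75
tool_pos: [556.9, 133.2, 74.5]
tcp_rot: [3.141, -0.269, 0.125]
contact_force: [-4.2, -2.7, 11.7]
grip_width: 0.1
finger_force: 5.9
```

{"fn": "play_rows", "kwargs": {"rows": [[[0,0,0.3],[0,0,0]],[[0,0,0.7],[-0.03,0.25,0]],[[0,0,0.7],[-0.03,0.25,0]],[[0,0,0.7],[-0.03,0.25,0]],[[0,0,0.7],[-0.03,0.25,0]],[[0,0,0.7],[-0.03,0.25,0]],[[0,0,0.7],[-0.03,0.25,0]],[[0,0,0.7],[-0.03,0.25,0]],[[0,0,0.3],[0,0.15,0]],[[0,0,0],[0,0,0]]]}}

```text
time: 22.0
tool_pos: [557.1, 133.2, 238.9]
tcp_rot: [-3.138, -0.003, 0.125]
contact_force: [-0.1, 0.2, 0.3]
grip_width: 0.6
finger_force: 0.0
```

Run:
```python
from kin import *
c=capture('wrist');o=get_obs();where(o);t=capture('top');s=capture('scene')
for q in ['clamp_end','lid_edge','bar_face']:
    for n,cc in (('wrist',c),('top',t),('scene',s)):
        l=pinpoint(q,n)[:2]; ll=trace(q,n)[:1] if q=='clamp_end' else []
        print(q,n,[(np.round(x['at'],1).tolist(),round(x['p'],2)) for x in l])
for P in (clamp(p[4]),lid(0,139,0,5)):
    print(np.round(P,1),proj(c,T(p,P),o).round(1),proj(t,T(p,P)).round(1),proj(s,T(p,P)).round(1))
cv2.imwrite('pics/w3.png',c['frame'][:,:,::-1])
delta([10,-152,235],Rt(0,np.pi),o)
for P in ([10,-152,235],[10,-152,178],[10,-40,165],[10,35,95]): 
    a,e=ik(P,Rt(0,np.pi),o['joint_positions']);print(a.round(2),np.linalg.norm(e).round(1))
```

```text
t 22.05 cas [-49.1  11.  238.2] Fcas [-1.4 -0.1  0.4] q [0.1  0.43 1.4  0.   1.31 1.54]
clamp_end wrist [([126.3, 536.6], 0.73)]
clamp_end top [([169.2, 311.6], 0.81)]
clamp_end scene [([192.0, 336.7], 0.77)]
lid_edge wrist [([190.0, 344.7], 0.67)]
lid_edge top [([239.8, 262.9], 0.94)]
lid_edge scene [([182.1, 356.2], 0.86)]
bar_face wrist [([131.5, 611.6], 0.36)]
bar_face top [([238.5, 260.4], 0.49)]
bar_face scene []
[  10.  -104.8  177.8] [[532.7 127.3]] [[314.4 169.9]] [[337.8 191.5]]
[-54.   0.  59.] [[338.9 187.7]] [[264.7 237.3]] [[356.8 181.3]]
target [635.7 -21.2 235. ] shift units [ 2.633 -5.147 -0.106] turn units [-0.024  0.008  0.004]
[-0.15  0.55  1.2  -0.    1.39  1.29] 0.0
[-0.15  0.6   1.28 -0.    1.26  1.29] 0.0
[ 0.02  0.59  1.33 -0.    1.22  1.47] 0.0
[0.14 0.67 1.39 0.   1.08 1.59] 0.0
```

View pics/w3.png

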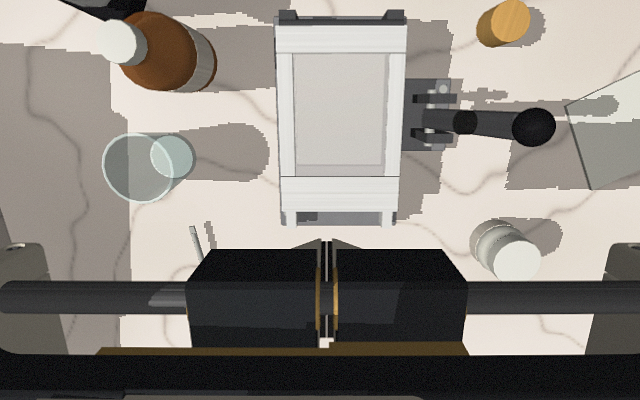

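The lid is level and shut (front rail at row 190), and the ball is at [127, 533] as predicted. I'll go around its outer side.

{"fn": "play_rows", "kwargs": {"rows": [[[0.33,-0.64,0],[0,0,0]],[[0.33,-0.64,0],[0,0,0]],[[0.33,-0.64,0],[0,0,0]],[[0.33,-0.64,0],[0,0,0]],[[0.33,-0.64,0],[0,0,0]],[[0.33,-0.64,0],[0,0,0]],[[0.33,-0.64,0],[0,0,0]],[[0.32,-0.65,0],[0,0,0]],[[0,0,-0.4],[0,0,0]],[[0,0,-0.7],[0,0,0]],[[0,0,-0.7],[0,0,0]],[[0,0,-0.2],[0,0,0]]]}}

```text
time: 24.25
tool_pos: [634.6, -19.9, 176.4]
tcp_rot: [-3.137, 0.002, 0.125]
contact_force: [-0.4, -0.0, -0.7]
grip_width: 0.4
finger_force: 0.0
```

Run:
```python
from kin import *
o=get_obs();where(o)
def tc(g): c=clamp(g); return [10,c[1]-30,min(176,c[2]+2)]
for g in np.linspace(p[4],1.0,6): print(round(g,2),np.round(clamp(g),1),T(p,tc(g)).round(1))
A=[T(p,tc(g))[0] for g in np.linspace(p[4],1.0,13)];print((np.diff(A,axis=0)/30).round(3).tolist());delta(tc(p[4]),Rt(0,np.pi),o)
```

```text
t 24.25 cas [   9.1 -150.5  176.4] Fcas [-0.4  0.  -0.7] q [-0.15  0.6   1.29  0.    1.26  1.29]
1.85 [  10.  -104.8  177.8] [[633.5  -4.2 176. ]]
1.68 [ 10.  -86.8 181.4] [[631.3  13.7 176. ]]
1.51 [ 10.  -68.5 181.8] [[629.   31.9 176. ]]
1.34 [ 10.  -50.3 179.1] [[626.7  49.9 176. ]]
1.17 [ 10.  -32.9 173.4] [[624.6  67.2 175.4]]
1.0 [ 10.  -16.6 164.9] [[622.5  83.3 166.9]]
[[-0.031, 0.246, 0.0], [-0.031, 0.249, 0.0], [-0.032, 0.252, 0.0], [-0.032, 0.253, 0.0], [-0.032, 0.253, 0.0], [-0.032, 0.252, 0.0], [-0.031, 0.249, 0.0], [-0.031, 0.245, 0.0], [-0.03, 0.24, 0.0], [-0.029, 0.234, -0.06], [-0.028, 0.226, -0.114], [-0.027, 0.218, -0.13]]
target [633.5  -4.2 176. ] shift units [-0.035  0.525 -0.013] turn units [-0.031 -0.017 -0.001]
```

{"fn": "play_rows", "kwargs": {"rows": [[[-0.02,0.26,0],[0,0,0]],[[-0.02,0.26,0],[0,0,0]],[[-0.03,0.25,0],[0,0,0]],[[-0.03,0.25,0],[0,0,0]]]}}

```text
time: 24.75
tool_pos: [633.6, 9.5, 180.1]
tcp_rot: [-3.141, -0.005, 0.125]
contact_force: [1.0, -5.2, 4.2]
grip_width: 0.5
finger_force: 2.4
```

{"fn": "play_rows", "kwargs": {"rows": [[[-0.03,0.25,0],[0,0,0]],[[-0.03,0.25,0],[0,0,0]],[[-0.03,0.25,0],[0,0,0]],[[-0.03,0.25,0],[0,0,0]]]}}

```text
time: 25.25
tool_pos: [629.0, 40.5, 178.4]
tcp_rot: [-3.138, -0.001, 0.125]
contact_force: [0.2, -3.6, 2.4]
grip_width: 0.4
finger_force: 1.7
```

{"fn": "play_rows", "kwargs": {"rows": [[[-0.03,0.25,0],[0,0,0]],[[-0.03,0.24,0],[0,0,0]],[[-0.03,0.24,0],[0,0,0]],[[-0.03,0.23,-0.06],[0,0,0]]]}}

```text
time: 25.75
tool_pos: [625.2, 69.1, 176.3]
tcp_rot: [-3.138, -0.001, 0.125]
contact_force: [0.7, -3.2, -1.5]
grip_width: 0.4
finger_force: 1.8
```

{"fn": "play_rows", "kwargs": {"rows": [[[-0.03,0.23,-0.11],[0,0,0]],[[-0.03,0.22,-0.13],[0,0,0]]]}}

```text
time: 26.0
tool_pos: [623.9, 82.9, 169.8]
tcp_rot: [-3.138, -0.003, 0.125]
contact_force: [0.1, -2.1, 3.4]
grip_width: 0.3
finger_force: 1.4
```

{"fn": "play_rows", "kwargs": {"rows": [[[0.04,-0.3,0],[0,0,0]],[[0,0,0.6],[0,0,0]],[[0,0,0.8],[0,0,0]],[[0,0,0],[0,0,0]],[[0,0,0],[0,0,0]]]}}

```text
time: 26.62
tool_pos: [624.6, 73.0, 210.5]
tcp_rot: [-3.138, -0.001, 0.124]
contact_force: [0.5, 0.0, -1.2]
grip_width: 0.5
finger_force: 0.0
```

Run:
```python
from kin import *
C={};o=get_obs();where(o)
C['wrist']=capture('wrist');C['top']=capture('top');C['scene']=capture('scene')
G=np.linspace(.5,1.5,101)
for n in C:
    oo=o if n=='wrist' else None
    l=pinpoint('clamp_end',n)[:1]
    if not l: print(n,'none');continue
    d=[np.linalg.norm(proj(C[n],T(p,clamp(g)),oo)[0][::-1]-l[0]['at']) for g in G];i=np.argmin(d);print(n,l[0]['at'],l[0]['p'],G[i],d[i])
for g in (1.0,):
    A=[T(p,[10,clamp(a)[1],clamp(a)[2]+25])[0] for a in np.linspace(g,0,15)]
    print(A[0].round(1),A[-1].round(1),(np.diff(A,axis=0)/30).round(3).tolist())
    delta([10,clamp(g)[1],clamp(g)[2]+32],Rt(0,np.pi),o)
```

```text
t 26.625 cas [ 10.8 -57.1 210.5] Fcas [ 0.5 -0.  -1.2] q [-0.01  0.56  1.26  0.    1.32  1.44]
wrist [234.4, 260.3] 0.6 1.03 3.053073155554988
top [183.4, 259.8] 0.63 1.05 0.5370048025661007
scene [173.7, 370.5] 0.83 1.04 2.440033897216814
[618.8 113.1 189.9] [612.6 162.3  99. ] [[-0.026, 0.21, -0.147], [-0.025, 0.199, -0.161], [-0.023, 0.187, -0.175], [-0.022, 0.174, -0.188], [-0.02, 0.16, -0.2], [-0.018, 0.146, -0.211], [-0.016, 0.13, -0.221], [-0.014, 0.114, -0.23], [-0.012, 0.098, -0.238], [-0.01, 0.081, -0.244], [-0.008, 0.063, -0.249], [-0.006, 0.045, -0.253], [-0.003, 0.027, -0.256], [-0.001, 0.009, -0.257]]
target [618.8 113.1 196.9] shift units [-0.194  1.335 -0.454] turn units [-0.026  0.001  0.005]
```

{"fn": "play_rows", "kwargs": {"rows": [[[-0.06,0.5,0],[0,0,0]],[[-0.07,0.5,0],[0,0,0]],[[-0.06,0.42,-0.2],[0,0,0]],[[0,0,-0.25],[0,0,0]],[[0,0,-0.15],[0,0,0]],[[0,0,-0.1],[0,0,0]]]}}

```text
time: 27.68
tool_pos: [619.2, 115.5, 190.4]
tcp_rot: [-3.138, -0.002, 0.124]
contact_force: [-2.8, 2.3, 9.1]
grip_width: 0.1
finger_force: 4.8
```

{"fn": "play_rows", "kwargs": {"rows": [[[-0.026,0.21,-0.147],[0,0,0]],[[-0.025,0.2,-0.161],[0,0,0]]]}}

```text
time: 27.92
tool_pos: [617.8, 127.9, 182.2]
tcp_rot: [-3.138, -0.003, 0.124]
contact_force: [-3.1, 1.0, 7.1]
grip_width: 0.6
finger_force: 3.2
```

{"fn": "play_rows", "kwargs": {"rows": [[[-0.023,0.187,-0.175],[0,0,0]],[[-0.022,0.174,-0.188],[0,0,0]]]}}

```text
time: 28.18
tool_pos: [616.4, 139.6, 171.7]
tcp_rot: [-3.137, -0.003, 0.124]
contact_force: [-3.2, 3.5, 8.5]
grip_width: -0.1
finger_force: 4.8
```

{"fn": "play_rows", "kwargs": {"rows": [[[-0.02,0.15,-0.2],[0,0,0]],[[-0.018,0.14,-0.211],[0,0,0]],[[-0.016,0.12,-0.221],[0,0,0]]]}}

```text
time: 28.55
tool_pos: [614.6, 154.3, 153.6]
tcp_rot: [-3.133, -0.004, 0.125]
contact_force: [-4.9, 12.1, 13.0]
grip_width: 0.1
finger_force: 9.0
```

{"fn": "play_rows", "kwargs": {"rows": [[[-0.014,0.1,-0.23],[0,0,0]],[[-0.012,0.09,-0.238],[0,0,0]],[[-0.01,0.07,-0.244],[0,0,0]]]}}

```text
time: 28.92
tool_pos: [613.2, 165.4, 132.6]
tcp_rot: [-3.128, -0.005, 0.125]
contact_force: [-6.8, 23.9, 14.2]
grip_width: 0.2
finger_force: 13.7
```

{"fn": "play_rows", "kwargs": {"rows": [[[-0.008,0.04,-0.249],[0,0,0]],[[-0.006,0.02,-0.253],[0,0,0]]]}}

```text
time: 29.18
tool_pos: [612.5, 170.2, 117.7]
tcp_rot: [-3.123, -0.006, 0.125]
contact_force: [-7.7, 37.0, 12.5]
grip_width: 0.6
finger_force: 17.9
```

{"fn": "play_rows", "kwargs": {"rows": [[[-0.03,0.25,0],[0,0,0]],[[-0.03,0.25,0],[0,0,0]],[[0,0,0.4],[0,0,0]],[[0,0,0.9],[0,0,0]],[[0,0,0.9],[0,0,0]],[[0,0,0.8],[0,0,0]],[[0,0,0],[0,0,0]]]}}

```text
time: 30.05
tool_pos: [612.9, 175.0, 207.6]
tcp_rot: [-3.139, -0.007, 0.123]
contact_force: [0.0, -0.7, -0.3]
grip_width: 0.7
finger_force: 0.0
```

Run:
```python
from kin import *
C={};o=get_obs();where(o)
C['wrist']=capture('wrist');C['top']=capture('top');C['scene']=capture('scene')
cv2.imwrite('pics/w4.png',C['wrist']['frame'][:,:,::-1])
G=np.linspace(0,1.5,151)
for n in C:
    oo=o if n=='wrist' else None
    for l in pinpoint('clamp_end',n)[:1]:
        d=[np.linalg.norm(proj(C[n],T(p,clamp(g)),oo)[0][::-1]-l['at']) for g in G];i=np.argmin(d);print(n,l['at'],l['p'],G[i],d[i])
```

```text
t 30.05 cas [ 11.9  45.5 207.6] Fcas [-0.  -0.7 -0.3] q [0.16 0.57 1.24 0.   1.32 1.6 ]
wrist [206.9, 350.4] 0.84 0.26 1.9066767577030623
top [200.5, 235.7] 0.68 0.25 0.35558323453758256
scene [182.8, 382.0] 0.91 0.35000000000000003 3.039965868688002
```

View pics/w4.png

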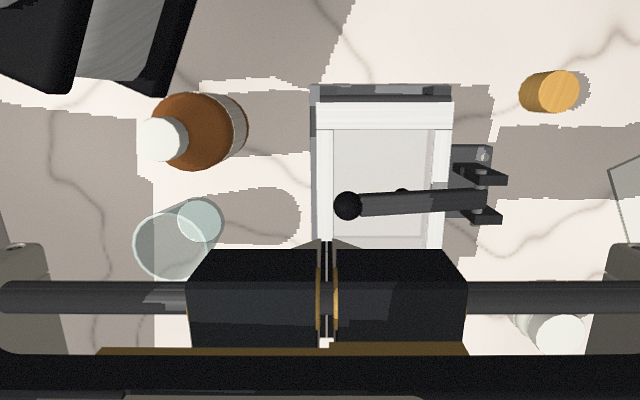

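The picture shows the clamp arm low across the lid with its ball at [206, 348], angle about 0.26 rad. My tip had slid off its far side, so I'll re-centre over the ball and press straight down.

{"fn": "play_rows", "kwargs": {"rows": [[[0,-0.24,-0.2],[0,0,0]],[[0,-0.25,-0.5],[0,0,0]],[[0,0,-0.8],[0,0,0]],[[0,0,-0.8],[0,0,0]],[[0,0,-0.2],[0,0,0]],[[0,0,-0.1],[0,0,0]],[[0,0,0],[0,0,0]]]}}

```text
time: 31.22
tool_pos: [611.8, 161.1, 127.6]
tcp_rot: [-3.138, -0.003, 0.125]
contact_force: [-0.4, 0.4, 0.5]
grip_width: 0.3
finger_force: 0.0
```

{"fn": "play_rows", "kwargs": {"rows": [[[0,0,-0.1],[0,0,0]],[[0,0,-0.1],[0,0,0]],[[0,0,-0.1],[0,0,0]]]}}

```text
time: 31.6
tool_pos: [611.7, 161.6, 118.4]
tcp_rot: [-3.138, -0.003, 0.125]
contact_force: [-0.6, 1.9, 2.9]
grip_width: 0.6
finger_force: 1.7
```

{"fn": "play_rows", "kwargs": {"rows": [[[0,0.01,-0.1],[0,0,0]],[[0,0.01,-0.1],[0,0,0]],[[0,0.01,-0.1],[0,0,0]]]}}

```text
time: 31.98
tool_pos: [611.6, 162.2, 109.0]
tcp_rot: [-3.138, -0.002, 0.125]
contact_force: [-0.1, 2.0, 2.9]
grip_width: 0.3
finger_force: 1.6
```

{"fn": "play_rows", "kwargs": {"rows": [[[0,0.005,-0.08],[0,0,0]],[[0,0.003,-0.08],[0,0,0]],[[0,0,-0.07],[0,0,0]]]}}

```text
time: 32.35
tool_pos: [611.5, 162.2, 101.9]
tcp_rot: [-3.138, -0.002, 0.125]
contact_force: [0.3, 0.9, 2.6]
grip_width: 0.5
finger_force: 1.5
```

{"fn": "play_rows", "kwargs": {"rows": [[[0,0,-0.04],[0,0,0]],[[0,0,-0.04],[0,0,0]]]}}

```text
time: 32.6
tool_pos: [611.5, 162.2, 99.6]
tcp_rot: [-3.138, -0.002, 0.125]
contact_force: [-0.0, 2.8, 2.5]
grip_width: 0.3
finger_force: 1.4
```

{"fn": "play_rows", "kwargs": {"rows": [[[0,0,-0.03],[0,0,0]],[[0,0,-0.03],[0,0,0]]]}}

```text
time: 32.85
tool_pos: [611.6, 162.3, 98.6]
tcp_rot: [-3.138, -0.002, 0.125]
contact_force: [-2.4, 1.1, 10.5]
grip_width: 0.6
finger_force: 5.1
```

Contact with the stop is at z 98.6 (99 expected). I'll press a little firmer.

{"fn": "play_rows", "kwargs": {"rows": [[[0,0,-0.02],[0,0,0]],[[0,0,-0.02],[0,0,0]]]}}

```text
time: 33.1
tool_pos: [611.6, 162.3, 98.4]
tcp_rot: [-3.138, -0.003, 0.125]
contact_force: [-4.3, 2.8, 15.3]
grip_width: 0.4
finger_force: 7.4
```

{"fn": "play_rows", "kwargs": {"rows": [[[0,0,0],[0,0,0]],[[0,0,0],[0,0,0]]]}}

```text
time: 33.35
tool_pos: [611.6, 162.3, 98.5]
tcp_rot: [-3.138, -0.003, 0.125]
contact_force: [-4.2, 1.1, 13.0]
grip_width: 0.3
finger_force: 6.4
```

{"fn": "play_rows", "kwargs": {"rows": [[[0,0,0.3],[0,0,0]],[[0,0,0.8],[0,0,0]],[[0,0,0.9],[0,0,0]],[[0,0,0.9],[0,0,0]],[[-0.5,0,0.9],[0,0,0]],[[-0.9,0,0.5],[0,0,0]],[[-0.9,0,0],[0,0,0]],[[-0.9,0,0],[0,0,0]],[[0,0,0],[0,0,0]],[[0,0,0],[0,0,0]]]}}

```text
time: 34.6
tool_pos: [516.2, 162.0, 225.8]
tcp_rot: [-3.139, -0.002, 0.124]
contact_force: [1.3, 1.0, 0.5]
grip_width: 0.7
finger_force: 0.0
```

Run:
```python
from kin import *
C={};o=get_obs();where(o)
for n in ('wrist','top','scene'): C[n]=capture(n)
cv2.imwrite('pics/w5.png',C['wrist']['frame'][:,:,::-1])
G=np.linspace(-.1,1,111)
for n in C:
    oo=o if n=='wrist' else None
    for l in pinpoint('clamp_end',n)[:1]:
        d=[np.linalg.norm(proj(C[n],T(p,clamp(g)),oo)[0][::-1]-l['at']) for g in G];i=np.argmin(d);print(n,l['at'],l['p'],G[i],d[i])
    for l in pinpoint('lid_edge',n)[:1]: print(l['at'],l['p'],proj(C[n],T(p,lid(0,139,0,5)),oo))
```

```text
t 34.6 cas [-85.7  44.7 225.8] Fcas [1.4 0.8 0.5] q [0.16 0.38 1.51 0.   1.25 1.61]
wrist [68.7, 343.8] 0.88 0.13999999999999999 0.5556263809570511
[147.2, 379.7] 0.9 [[378.47704327 150.24672251]]
top [200.5, 239.2] 0.68 0.31000000000000005 3.0500668712775134
[237.7, 262.4] 0.81 [[264.70949751 237.31667452]]
scene [189.4, 380.3] 0.65 -0.03 4.570352393689959
[180.0, 358.6] 0.73 [[356.79812755 181.27929359]]
```

View pics/w5.png

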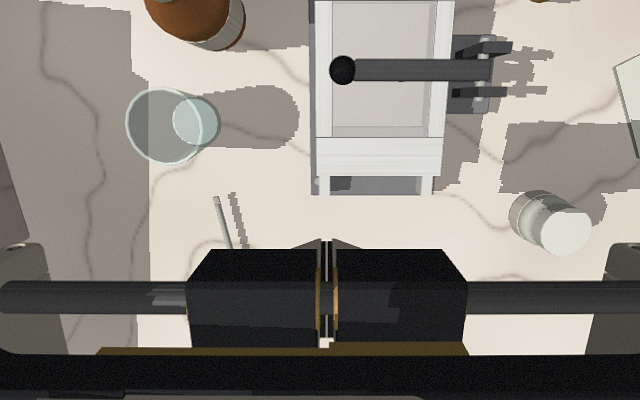

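Run:
```python
from kin import *
o=get_obs();G=np.linspace(-.1,.5,61);rs=[]
for n in ('wrist','scene','top'):
    c=capture(n);oo=o if n=='wrist' else None;r=ray(c,proj(c,T(p,clamp(0)),oo)[0][::-1],oo)
    f=c['frame'];px=proj(c,T(p,clamp(0)),oo)[0];px3=proj(c,T(p,clamp(.3)),oo)[0]
    x,y=px.astype(int);w=f[y-15:y+16,x-20:x+21].astype(int).sum(2)
    m=w<100 if n=='wrist' else w<w.min()+45
    k,lab,st,cen=cv2.connectedComponentsWithStats(m.astype(np.uint8))
    print(n,'pred g=0',px.round(1),'g=.3',px3.round(1),w.min(),[(s[4],(ce+[x-20,y-15]).round(1),s[:4].tolist()) for s,ce in zip(st[1:],cen[1:]) if s[4]>6])
    l=pinpoint('clamp_end',n)[:1]
    if l: rs.append(ray(c,l[0]['at'],oo));print(l[0]['at'])
print('tri all',tri(rs).round(1),'expect',T(p,clamp(0)).round(1))
```

```text
wrist pred g=0 [342.4  69.8] g=.3 [351.2  66.2] 0 [(np.int32(562), array([342.8,  69. ]), [8, 1, 26, 29])]
[68.6, 345.2]
scene pred g=0 [384.9 189.8] g=.3 [385.2 182.8] 30 [(np.int32(33), array([385.3, 189.8]), [18, 13, 7, 7])]
[190.2, 381.4]
top pred g=0 [237.4 204.2] g=.3 [236.3 199.6] 23 [(np.int32(77), array([237.6, 204.3]), [16, 10, 10, 11]), (np.int32(165), array([237. , 216.6]), [0, 21, 41, 10])]
[203.7, 237.0]
tri all [612.2 159.1  74.9] expect [[612.6 162.3  74. ]]
```

All three cameras agree on clamp angle 0, the lid is shut, and the tool is clear.

```bash
python3 -c "
from plant import bot
print(bot.close_job())"
```

```text
the job is handed in; nothing more can be done
None
```

I handed the job in at about 35 s on the robot's clock: the stack is squared and was pressed at about 20 N for 0.9 s, the lid is shut and the clamp is fully down. While I was swinging the clamp over, the wrist force briefly read about 40 N when the fingertips slid off the ball; I backed off and finished the press at about 15 N.

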